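Put a spent robot battery in the pedal bin

ROBOT

A 6-joint arm with a two-finger parallel gripper is mounted at the origin on the work surface. World frame = base frame: x ahead of the robot, y to its left, z up, the work surface at z = 0. Lengths are in m, angles in degrees, forces in N, time in s.
With the tool pointing down it reaches from about 0.35 to 0.85 m from the base axis. Payload 8.1 kg.
Tool frame: the origin (TCP) lies at the very end of the fingers, on their centre line; the grasp point (between the pads) lies 19 mm behind it; z points along the fingers, y is the line along which they close (so a half turn about z gives the same grasp; the last joint's range is limited). The gripper opens to 85 mm and grips with 20 to 120 N. Pads are 22 mm wide; open, the fingers measure 114 mm over their backs; the gripper's body (76 mm by 85 mm) begins 54 mm behind the grasp point. The pads swing forward as they close: fully open they stand 13 mm farther back than shut.
Start: joints at [67.643, 7.471, 85.268, -0, 87.261, -4.893], TCP at [0.18, 0.572, 0.231] pointing down, gripper open.
Joint ranges: [-169.43, 169.43], [-51.17, 129.36], [1.28, 143.12], [-76.62, 256.62], [0, 156.53], [-152.29, 152.29]. Speed limits (degrees/s): [136.94, 136.94, 159.86, 180, 180, 180].

INTERFACE

Orientations are given as a 3x3 rotation matrix whose columns are the frame's x, y, z axes.
In Python, from plant import * gives the robot as it stands.
- The arm moves only by the tool apply_moves, never from a script. Its argument "moves" is a list of rows, each an object with "travel": the shift along the tool's x, y, z in m, a list of three; "rotation": the turn, a rotation vector about the tool's x, y, z in degrees, a list of three; "gripper": the finger opening in m, from 0 to 0.0854. In form: [{"travel": [x, y, z], "rotation": [rx, ry, rz], "gripper": gripper}, ...]. A call has 1 to 12 rows; each row shifts and turns the commanded pose from where the row before left it, along the tool's axes as they then stand; what a row does not reach is not made up. A row lasts 1/10 s, in which the tool goes at most 50 mm and 8.59 degrees, less where a joint would pass 70% of its speed; a pose out of reach is approached as far as the arm can. A call with a gripper value outside its range is refused whole. The fingers move at their own pace and stop on an object; "force" is the grip in N (left out, the last holds). Time passes only in rows, so rows that do not move let the fingers close. It gives the time, the measured TCP pose, the force, the opening and the grip force at its end, in the units of the state.
- observe(): the state, without advancing time (a new reading comes with each control period).
- camera(name): name is "side" or "top"; returns a dict with "frame" (400x640x3 uint8, red, green, blue), "vfov" (degrees; the focal length in pixels is half the picture's height over the tangent of half this angle, whatever the lens; pixels are square), "cx", "cy" (the principal point, pixels), "dist_coeffs" ([k1, k2, p1, p2, k3] as OpenCV has them; the pictures are not rectified), "R" (3x3) and "t" (3): a world point X has camera coordinates R X + t. Camera axes: x right, y down, z forward; pixel columns grow to the right and rows downward; lengths in m; the calibration is good to about 2 mm. A picture is of the moment at which its call begins. There is no depth.
- close_job(): hands the job in; it is judged then, once.
Trained networks look in the newest picture that a camera, given by its name, has taken for a name from the list of things; names that differ only in an ending like _2 or _b are one class to them, and where a whole thing is asked for, a point or a joint stands for the part that bears it (a point fixed in the world has none). Each returns a list of dicts, best first, with "confidence" (0 to 1); they miss things now and then, are a little off and sometimes report something else, mostly with a low value. They report only what shows in the picture. A call takes as long as a camera call. They do not tell look-alikes from the thing itself.
- trace(camera, name): "region" (400x640 bool, what is visible of it).
- mark_of(camera, name): "centre" ([x, y, z] in m, in world coordinates, good to about 4 mm: a listed point, or the origin of a listed thing).
The state is a dict: "time": time; "joint_pos": joint angles; "qvel": joint speeds; "joint_torque": joint torques, N m; "position": TCP position; "tool_rot": TCP orientation; "wrist_force": force on the tool from outside, world axes, zero at the start; "wrist_torque": the same for the moment, N m; "width": finger opening in m; "grasp_force": force on a finger pad.
Only numpy, scipy, OpenCV 4.12 (cv2) and the standard library are available. Lean on these libraries where they do the work, as an engineer would, in place of code of your own. Each camera call takes 0.05 s, during which the arm holds its last target. There are 200 camera calls.

TASK

Put the spent battery pack, the one lying flat on the bench, into the battery bin: open the lid with the pedal and hook the pedal down in its hold-open notch, then lower the pack inside the bin before you let go of it. Finally unhook the pedal and ease it all the way back up under your finger so that the lid comes down softly and is shut. Work the pedal gently without stamping on it or forcing it, do not push the lid itself, and leave everything else where it is.

Things in the scene. Friction and masses are not known exactly. Their poses are not given: they have to be found in the camera images.
- bin: Battery bin fixed to the bench: plain steel box 210 deep (x) x 190 wide (y) x 150 mm high, wall 4 mm, pedal in front, lid on top. Origin on the bench, 85 mm behind its front face, 20 mm in front of its centre; x points from the pedal side to the hinge side, y to the left as one faces the pedal, z up. A 60 mm wide rod duct stands 22 mm proud of the back.
- mouth (a point): Centre of the bin's open top, at rim height (150 mm above the bench), axes as the bin's. 20 mm behind its origin. The inside is 202 (x) x 182 mm; its floor lies 80 mm below this point, level and empty.
- pedal: Pedal: dished steel tread 50 (x) x 62 (y) mm at the end of a square lever; inside 46 x 58 mm, rim 8 mm high all round. Origin: centre of the tread's upper face, 84 mm above the bench at rest, 24 to 40 fully down; slopes 9 degrees up outward at rest, 9 down when down. The bin's wall is 85 mm, the gate plate (about 81 mm high) 62 mm behind it. Over 30 N on it bends the linkage.
- pivot (a point): Where the pedal's lever (steel bar 12 wide x 13 mm) pivots up-down and sideways, above the bin's origin, 24 mm above the bench; the tread is 170 mm away. A spring and the lid's weight push the pedal up with 3 to 12 N at the tread over the whole stroke.
- slot (a point): Middle of the bottom of the straight leg of the gate plate's L-shaped slot, 105 mm in front of the pivot, where the lever passes: straight down, then a hold-open notch to the right. The plate is screwed on by slotted holes and sits up to 5 mm higher or lower than this point, not measured: find its sill by feel. The notch is 22 mm to the right of this point.
- pedal_down (a joint): How far the pedal is pressed, rad: 0 at rest, 0.26 to 0.36 on the rubber sill; tread falls 1.7 mm per 0.01 rad. At the sill the force rises by 5 N or more per mm. The lever passes the notch's 4.5 mm lip only in the last 3 mm of tread travel above the sill; let up in the notch it rises 11 mm (tread) and stays hooked, at 0.20 to 0.30. To unhook, press to the sill again, move left, let up.
- pedal_side (a joint): Sideways swing of the pedal about the pivot, rad: 0 at rest in the slot's straight leg (below 0.03 to come up there); grows to the right as one faces the pedal (the bin's -y) to an end stop at 0.225, in the notch (tread 38 mm to the right). Light friction, under 1 N, no spring; it can swing only when pressed nearly to the sill.
- lid_angle (a joint): Opening of the lid, rad: 0 shut, pi/2 upright. It follows the pedal at 6.5 times pedal_down (1.3 to 1.95 with the pedal hooked). Let go from there, the pedal flies up and the lid slams.
- lid: The lid: aluminium sheet 226 x 200 mm, hinged along the bin's back edge 113 mm behind the mouth's centre, 152 mm above the bench; origin on the hinge line. Stands up to 385 mm high when open. Not to be pushed or held.
- pack: The spent battery pack, grey plastic brick 82 (x) x 44 (y) x 30 mm (z), 0.18 to 0.29 kg, the only one lying flat on the bench; origin at the centre of its underside.
- dock_pack0: Good pack, same shape, standing on end in the white charging dock; leave. Origin under its lower end.
- dock_pack1: Second good pack in the dock; leave.
- servo: Black servo motor, 62 x 26 x 47 mm; leave.
- tape: Ring of tape, 88 mm across, 24 mm high, lying flat; leave.
- jar: Clear jar of 56 mm diameter, 75 mm high, beside the bin; leave.
- rover: Small black wheeled robot, 136 x 104 x 92 mm; leave.
- mug: White mug, 80 mm across, 92 mm high; leave.
- driver: Screwdriver lying on the bench; leave.
Not all that is in view belongs to the job. What is shaped like the pack but blue or yellow is not meant.

How it is judged (in metres and radians):
On the way, in this order (a step that is already met when the one before it is completed fails the run):
1. the pedal is hooked down to the side in its notch and let go, and the lid stands open (value of joint lid_angle above 1.1 rad and value of joint pedal_side above 0.13 rad and contact force between the fingers and pedal below 0.1 N), for 0.3 s.
2. the pack, still held, is inside the bin below its rim (contact force between the fingers and pack above 0.5 N and z of pack in the frame of mouth below -0.015 m and horizontal distance between pack and mouth below 0.09 m), for 0.1 s.
At the end, for the whole second after the job is handed in: The spent pack lies at rest inside the bin (origin within 100 mm of the mouth's axis, at least 20 mm below the rim), the lid is shut (under 0.06 rad), the pedal is fully up (under 0.015 rad) and back to the left (under 0.045 rad) (z of pack in the frame of mouth below -0.02 m and horizontal distance between pack and mouth below 0.1 m and linear speed of pack below 0.02 m/s and value of joint lid_angle below 0.06 rad and value of joint pedal_down below 0.015 rad and value of joint pedal_side below 0.045 rad); the robot touches nothing.
It fails at once if the pedal is pressed or pushed with more than 30 N (contact force between any of the fingers, the arm and pedal above 30 N).
It fails at once if the lid slams: it closes faster than 2.5 rad/s in its last 0.5 rad (value of joint lid_angle below 0.5 rad and velocity of joint lid_angle below -2.5 rad/s).
It fails at once if the robot pushes the lid itself (over 5 N) (contact force between any of the fingers, the arm and lid above 5 N).
It fails at once if another thing on the bench is moved by more than 30 mm (distance of any of dock_pack0, dock_pack1, servo, tape, jar, rover, mug, driver from where it was at the start of the episode above 0.03 m).
It also fails if it takes over 72 s, if anything falls off the work surface, if the arm or the gripper's body presses on something with over 40 N, if the wrist force passes 120 N, or if a joint passes its speed limit or range.

## Working session

There is one attempt and no reset: what is moved stays moved. The work goes in short steps, Python scripts to look and compute and a tool call to move; the robot and the scene stay as the last step left them, time stands still between calls to the robot, and variables do not carry over. Pictures are saved under pics/ and viewed, at most 10 in all, crops included, and the job is handed in when it is done.

Besides the shell and the picture viewer there is one more tool, called as a command line: name --argument value ..., lists and objects as JSON in quotes. apply_moves: Moves the arm, as the interface text tells. Its arguments: {"type":"object","properties":{"moves":{"type":"array","items":{"type":"object","properties":{"travel":{"type":"array","items":{"type":"number"}},"rotation":{"type":"array","items":{"type":"number"}},"gripper":{"type":"number"}}}},"force":{"type":"number"}},"required":["moves"]}

```bash
mkdir -p pics; cat > h.py <<'E'
from plant import *
import numpy as np, cv2
def K(c):
    f=200/np.tan(np.radians(c["vfov"])/2)
    return np.array([[f,0,c["cx"]],[0,f,c["cy"]],[0,0,1]])
def proj(c,X):
    p,_=cv2.projectPoints(np.array(X,float).reshape(-1,3),cv2.Rodrigues(np.array(c["R"]))[0],np.array(c["t"],float),K(c),np.array(c["dist_coeffs"],float)); return p[:,0]
def ray(c,uv):
    n=cv2.undistortPoints(np.array(uv,float).reshape(-1,1,2),K(c),np.array(c["dist_coeffs"],float))[:,0]
    R=np.array(c["R"]); d=np.c_[n,np.ones(len(n))]@R; return -R.T@np.array(c["t"]),d
def onz(c,uv,z):
    o,d=ray(c,uv); return o+d*((z-o[2])/d[:,2])[:,None]
def save(c,n): cv2.imwrite("pics/"+n,c["frame"][:,:,::-1])
E
python3 - <<'E'
from h import *
a=camera("side");save(a,"side0.png");b=camera("top");save(b,"top0.png")
for n in ["bin","mouth","pedal","pivot","slot","pack","lid","jar","mug","rover","tape","servo","dock_pack0"]:
    for c in ["side","top"]:
        print(n,c,[(np.round(m["centre"],3).tolist(),round(m["confidence"],2)) for m in mark_of(c,n)[:4]])
print(observe())
E
```

```text
bin side [([0.585, 0.133, 0.002], 0.6)]
bin top []
mouth side [([0.596, 0.155, 0.149], 0.78), ([0.545, 0.038, 0.023], 0.21)]
mouth top [([0.594, 0.146, 0.147], 0.65)]
pedal side [([0.52, -0.011, 0.08], 0.7)]
pedal top [([0.521, -0.01, 0.081], 0.64)]
pivot side []
pivot top []
slot side [([0.546, 0.038, 0.02], 0.64)]
slot top [([0.539, 0.035, 0.026], 0.61)]
pack side [([0.612, -0.606, 0.002], 0.83), ([0.573, -0.342, 0.001], 0.76), ([0.311, -0.296, 0.001], 0.75), ([0.63, -0.469, 0.001], 0.74)]
pack top [([0.63, -0.466, 0.002], 0.81), ([0.311, -0.298, -0.0], 0.7), ([0.575, -0.343, 0.002], 0.61), ([0.611, -0.604, -0.001], 0.59)]
lid side [([0.636, 0.25, 0.151], 0.8)]
lid top [([0.636, 0.256, 0.152], 0.98)]
jar side [([0.738, 0.036, 0.004], 0.97), ([0.548, 0.041, 0.02], 0.33)]
jar top [([0.734, 0.038, -0.002], 0.5)]
mug side [([0.73, -0.336, -0.004], 0.83)]
mug top [([0.728, -0.338, -0.003], 0.74)]
rover side []
rover top [([0.767, -0.116, 0.001], 0.73)]
tape side [([0.466, -0.251, 0.001], 0.64)]
tape top [([0.465, -0.249, 0.002], 0.78)]
servo side [([0.611, -0.194, -0.0], 0.77)]
servo to
[... 362 characters left out ...]
  8.72612560e+01, -4.89397395e+00]), 'qvel': array([-0.04077783,  0.06038044,  0.12271612, -0.07404676, -0.03321649,
        0.04032997]), 'joint_torque': array([ 9.28673398e-04, -5.69305801e+01, -5.00857651e+01, -1.80963243e-04,
        1.36228857e-03, -1.16289630e-04]), 'position': array([0.18004302, 0.57233508, 0.23126405]), 'tool_rot': array([[-9.53907563e-01,  3.00100585e-01, -1.99135708e-05],
       [ 3.00100586e-01,  9.53907562e-01, -5.03309949e-05],
       [ 3.89134476e-06, -5.39871909e-05, -9.99999999e-01]]), 'wrist_force': array([ 0.35500981, -0.12074883, -0.47841548]), 'wrist_torque': array([ 0.0292131 ,  0.04849553, -0.00164028]), 'grasp_force': 0.0, 'width': 0.08526730841255149}
```

View pics/side0.png

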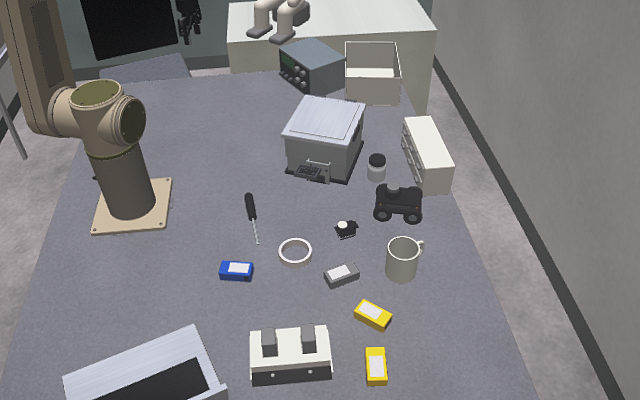

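View pics/top0.png

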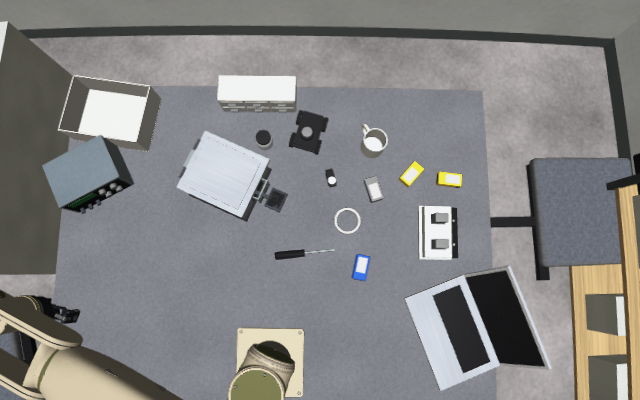

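Flat bricks in side view: blue (236,270), grey (341,274), yellow (372,314) and yellow (376,366). The upright grey ones in the dock are at (268,342) and (308,340). Only (341,274) is grey and lying flat, so it is the pack. I'll confirm it in a crop and measure yaw and height.

```bash
python3 - <<'E'
from h import *
a=camera("side");b=camera("top")
cv2.imwrite("pics/crop1.png",np.hstack([cv2.resize(a["frame"][225:325,290:410,::-1],(390,325)),cv2.resize(b["frame"][130:240,215:345,::-1],(384,325))]))
def label(c,X):
    u,v=proj(c,X)[0].astype(int); s=18
    r=c["frame"][v-s:v+s,u-s:u+s].min(2); m=(r>200).astype(np.uint8)
    n,l,st,ce=cv2.connectedComponentsWithStats(m); i=1+st[1:,4].argmax(); print(st[i]); return ce[i]+[u-s,v-s]
P=[.574,-.342,.03]
ua,ub=label(a,P),label(b,P)
(oa,da),(ob,db)=ray(a,ua),ray(b,ub)
s=np.linalg.lstsq(np.c_[da[0],-db[0]],ob-oa,rcond=None)[0]
print("label tri",oa+s[0]*da[0],ob+s[1]*db[0],ua,ub)
def rect(cn,c,n,z,near):
    for m in trace(cn,n):
        r=m["region"].astype(np.uint8); ys,xs=np.nonzero(r)
        w=onz(c,np.c_[xs,ys],z)[:,:2]
        if np.linalg.norm(w.mean(0)-near)<.06:
            bx=cv2.minAreaRect((w*1000).astype(np.float32)); print(cn,n,np.round(bx[0],1),np.round(bx[1],1),round(bx[2],1),round(m["confidence"],2)); print(np.round(cv2.boxPoints(bx)).tolist())
for cn,c in (("side",a),("top",b)):
    rect(cn,c,"pack",.03,P[:2]); rect(cn,c,"lid",.153,[.595,.15]); rect(cn,c,"pedal",.086,[.52,-.01])
E
```

```text
[  5  12  22  15 178]
[ 12  13  14  16 137]
label tri [ 0.56478766 -0.34231923  0.02925565] [ 0.56760625 -0.3421463   0.02974038] [338.33146067 271.7247191 ] [374.47445255 190.34306569]
side pack [ 569.6 -351.4] [89.7 63.6] 18.9 0.63
[[517.0, -336.0], [537.0, -396.0], [622.0, -367.0], [602.0, -307.0]]
side lid [589.9 142.6] [239.5 205.2] 66.1 0.75
[[448.0, 75.0], [635.0, -8.0], [732.0, 211.0], [545.0, 294.0]]
side pedal [519.2 -12.9] [58.2 71.3] 68.2 0.58
[[475.0, -27.0], [541.0, -53.0], [563.0, 1.0], [497.0, 27.0]]
top pack [ 572.7 -338.3] [86.4 50.8] 18.5 0.8
[[524.0, -328.0], [540.0, -376.0], [622.0, -349.0], [606.0, -301.0]]
top lid [594.6 147. ] [232.2 204.2] 66.7 0.85
[[455.0, 81.0], [642.0, -0.0], [734.0, 213.0], [547.0, 294.0]]
top lid [575.7 109.1] [340.4 209.2] 66.4 0.47
[[412.0, -5.0], [603.0, -89.0], [740.0, 223.0], [548.0, 307.0]]
top pedal [530.3   0.9] [91.9 65.2] 64.2 0.79
[[481.0, -26.0], [540.0, -55.0], [580.0, 28.0], [521.0, 56.0]]
```

View pics/crop1.png

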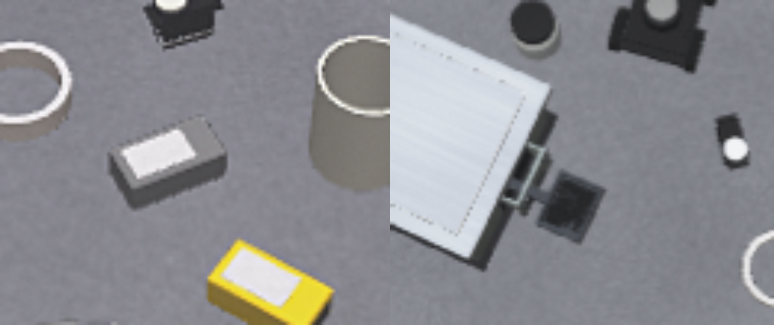

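The crop shows the flat grey pack with a white label, next to the yellow decoy. The pedal tread sits at crop (572,206), sticking out of the gate plate at (522,176). I'll fit the tread corners to place the pedal.

```bash
python3 - <<'E'
from h import *
b=camera("top")
q=np.array([[568,170],[605,185],[580,242],[540,222]],float)
uv=np.c_[215+(q[:,0]-390)/2.954,130+q[:,1]/2.954]
w=onz(b,uv,.09); print(np.round(w,4), w.mean(0))
x=np.array([np.cos(np.radians(66.5)),np.sin(np.radians(66.5)),0]);y=np.array([-x[1],x[0],0]);M=np.array([.595,.148,.15])
d=w.mean(0)-M; print("x,y in mouth",d@x,d@y)
for k in ["tool_rot"]: R=observe()[k]
T=M-.18*x; T[2]=.15; print(T, R.T@(T-observe()["position"]), np.degrees(np.arctan2(R[1,0],R[0,0])))
E
```

```text
[[ 0.5617 -0.012   0.09  ]
 [ 0.5455 -0.0528  0.09  ]
 [ 0.4825 -0.027   0.09  ]
 [ 0.5038  0.017   0.09  ]] [ 0.52339333 -0.0186958   0.09      ]
x,y in mouth -0.18142315849103013 -0.0008021789228761234
[ 0.52322517 -0.01707081  0.15      ] [-0.50424319 -0.45926892  0.08128763] 162.53586666513309
```

apply_moves --moves '[{"travel": [-0.02,-0.018,0],"gripper": 0},{"travel": [-0.036,-0.033,0],"gripper": 0},{"travel": [-0.036,-0.033,0],"gripper": 0},{"travel": [-0.036,-0.033,0],"gripper": 0},{"travel": [-0.036,-0.033,0],"gripper": 0},{"travel": [-0.036,-0.033,0],"gripper": 0},{"travel": [-0.036,-0.033,0],"gripper": 0},{"travel": [-0.036,-0.033,0],"gripper": 0},{"travel": [-0.036,-0.033,0],"gripper": 0},{"travel": [-0.036,-0.033,0],"gripper": 0},{"travel": [-0.036,-0.033,0],"gripper": 0},{"travel": [-0.036,-0.033,0],"gripper": 0}]' --force 20

```text
schema error: expected keys travel, rotation, gripper
```

apply_moves --moves '[{"travel": [-0.036,-0.033,0],"gripper": 0},{"travel": [-0.036,-0.033,0],"gripper": 0},{"travel": [-0.016,-0.012,0],"rotation": [0,0,8],"gripper": 0},{"rotation": [0,0,8],"gripper": 0},{"rotation": [0,0,8],"gripper": 0},{"rotation": [0,0,8],"gripper": 0},{"rotation": [0,0,8],"gripper": 0},{"rotation": [0,0,8],"gripper": 0},{"rotation": [0,0,8],"gripper": 0},{"rotation": [0,0,8],"gripper": 0},{"rotation": [0,0,8],"gripper": 0},{"rotation": [0,0,8],"gripper": 0}]'

```text
schema error: expected keys travel, rotation, gripper
```

apply_moves --moves '[{"rotation": [0,0,8],"gripper": 0},{"rotation": [0,0,8],"gripper": 0}]'

```text
schema error: expected keys travel, rotation, gripper
```

apply_moves --moves '[{"travel": [-0.02,-0.018,0],"rotation": [0,0,0],"gripper": 0},{"travel": [-0.036,-0.033,0],"rotation": [0,0,0],"gripper": 0},{"travel": [-0.036,-0.033,0],"rotation": [0,0,0],"gripper": 0},{"travel": [-0.036,-0.033,0],"rotation": [0,0,0],"gripper": 0},{"travel": [-0.036,-0.033,0],"rotation": [0,0,0],"gripper": 0},{"travel": [-0.036,-0.033,0],"rotation": [0,0,0],"gripper": 0},{"travel": [-0.036,-0.033,0],"rotation": [0,0,0],"gripper": 0},{"travel": [-0.036,-0.033,0],"rotation": [0,0,0],"gripper": 0},{"travel": [-0.036,-0.033,0],"rotation": [0,0,0],"gripper": 0},{"travel": [-0.036,-0.033,0],"rotation": [0,0,0],"gripper": 0},{"travel": [-0.036,-0.033,0],"rotation": [0,0,0],"gripper": 0},{"travel": [-0.036,-0.033,0],"rotation": [0,0,0],"gripper": 0}]' --force 20

```text
time: 3.05
position: [0.4633, 0.0821, 0.2317]
tool_rot: [[-0.954, 0.3, 0.001], [0.3, 0.954, 0.0], [-0.001, 0.001, -1.0]]
wrist_force: [0.3, -0.0, 0.7]
width: -0.0001
grasp_force: 0.0
```

apply_moves --moves '[{"travel": [-0.036,-0.033,0],"rotation": [0,0,0],"gripper": 0},{"travel": [-0.036,-0.033,0],"rotation": [0,0,0],"gripper": 0},{"travel": [-0.016,-0.012,0],"rotation": [0,0,8],"gripper": 0},{"travel": [0,0,0],"rotation": [0,0,8],"gripper": 0},{"travel": [0,0,0],"rotation": [0,0,8],"gripper": 0},{"travel": [0,0,0],"rotation": [0,0,8],"gripper": 0},{"travel": [0,0,0],"rotation": [0,0,8],"gripper": 0},{"travel": [0,0,0],"rotation": [0,0,8],"gripper": 0},{"travel": [0,0,0],"rotation": [0,0,8],"gripper": 0},{"travel": [0,0,0],"rotation": [0,0,8],"gripper": 0},{"travel": [0,0,0],"rotation": [0,0,8],"gripper": 0},{"travel": [0,0,0],"rotation": [0,0,8],"gripper": 0}]'

```text
time: 4.25
position: [0.5231, -0.0168, 0.2314]
tool_rot: [[0.136, 0.991, 0.0], [0.991, -0.136, -0.0], [-0.0, 0.0, -1.0]]
wrist_force: [0.3, -0.4, -0.1]
width: -0.0002
grasp_force: 0.0
```

apply_moves --moves '[{"travel": [0,0,0],"rotation": [0,0,8],"gripper": 0},{"travel": [0,0,0],"rotation": [0,0,8],"gripper": 0}]'

```text
time: 4.45
position: [0.5231, -0.0167, 0.2314]
tool_rot: [[0.403, 0.915, 0.0], [0.915, -0.403, -0.0], [0.0, 0.0, -1.0]]
wrist_force: [0.5, -0.2, 0.1]
width: -0.0001
grasp_force: 0.0
```

apply_moves --moves '[{"travel": [0,0,0.03],"rotation": [0,0,0],"gripper": 0},{"travel": [0,0,0.03],"rotation": [0,0,0],"gripper": 0},{"travel": [0,0,0.03],"rotation": [0,0,0],"gripper": 0},{"travel": [0,0,0.03],"rotation": [0,0,0],"gripper": 0},{"travel": [0,0,0.01],"rotation": [0,0,0],"gripper": 0},{"travel": [0,0,0.005],"rotation": [0,0,0],"gripper": 0},{"travel": [0,0,0.0],"rotation": [0,0,0],"gripper": 0}]'

```text
time: 5.15
position: [0.5234, -0.0168, 0.0968]
tool_rot: [[0.398, 0.917, 0.0], [0.917, -0.398, -0.0], [0.0, 0.0, -1.0]]
wrist_force: [0.4, 0.5, -0.2]
width: 0.0002
grasp_force: 0.0
```

```bash
python3 - <<'E'
from h import *
a=camera("side");b=camera("top")
cv2.imwrite("pics/c2.png",np.hstack([cv2.resize(a["frame"][100:210,250:380,::-1],(384,325)),cv2.resize(b["frame"][130:240,215:345,::-1],(384,325))]))
E
```

```text
(no output)
```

View pics/c2.png

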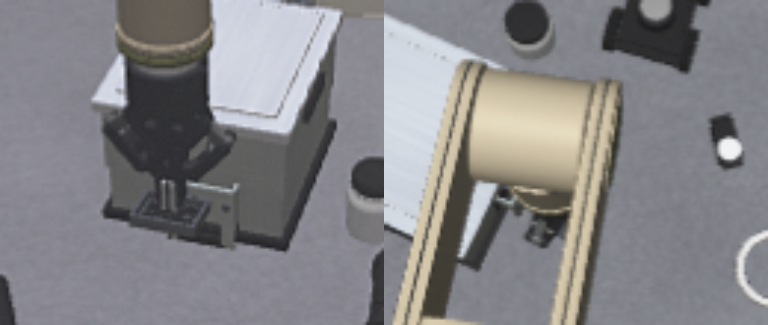

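The closed fingers are centred over the tread (crop side 170,205) and clear of the lid edge. I'll press next.

apply_moves --moves '[{"travel": [0,0,0.003],"rotation": [0,0,0],"gripper": 0},{"travel": [0,0,0.003],"rotation": [0,0,0],"gripper": 0},{"travel": [0,0,0.002],"rotation": [0,0,0],"gripper": 0},{"travel": [0,0,0.002],"rotation": [0,0,0],"gripper": 0},{"travel": [0,0,0.002],"rotation": [0,0,0],"gripper": 0},{"travel": [0,0,0.002],"rotation": [0,0,0],"gripper": 0}]'

```text
time: 5.85
position: [0.5242, -0.0175, 0.0837]
tool_rot: [[0.398, 0.917, 0.002], [0.917, -0.398, -0.002], [-0.0, 0.003, -1.0]]
wrist_force: [-1.8, -4.6, 11.4]
width: 0.0
grasp_force: 5.2
```

apply_moves --moves '[{"travel": [-0.0007,0,0.003],"rotation": [0,0,0],"gripper": 0},{"travel": [-0.0007,0,0.003],"rotation": [0,0,0],"gripper": 0},{"travel": [-0.0007,0,0.003],"rotation": [0,0,0],"gripper": 0},{"travel": [-0.0007,0,0.003],"rotation": [0,0,0],"gripper": 0},{"travel": [-0.0007,0,0.003],"rotation": [0,0,0],"gripper": 0},{"travel": [-0.0007,0,0.003],"rotation": [0,0,0],"gripper": 0}]'

```text
time: 6.45
position: [0.5227, -0.0224, 0.0661]
tool_rot: [[0.398, 0.917, 0.003], [0.917, -0.398, -0.003], [-0.002, 0.004, -1.0]]
wrist_force: [-3.0, -7.4, 10.7]
width: 0.0005
grasp_force: 5.2
```

apply_moves --moves '[{"travel": [-0.001,0,0.0025],"rotation": [0,0,0],"gripper": 0},{"travel": [-0.001,0,0.0025],"rotation": [0,0,0],"gripper": 0},{"travel": [-0.001,0,0.0025],"rotation": [0,0,0],"gripper": 0},{"travel": [-0.001,0,0.0025],"rotation": [0,0,0],"gripper": 0}]'

```text
time: 6.85
position: [0.5215, -0.0245, 0.0558]
tool_rot: [[0.398, 0.917, 0.003], [0.917, -0.398, -0.0], [0.001, 0.003, -1.0]]
wrist_force: [1.6, 2.4, 7.4]
width: 0.0004
grasp_force: 3.8
```

apply_moves --moves '[{"travel": [-0.0007,0,0.0025],"rotation": [0,0,0],"gripper": 0},{"travel": [-0.0005,0,0.0025],"rotation": [0,0,0],"gripper": 0},{"travel": [-0.0005,0,0.0025],"rotation": [0,0,0],"gripper": 0},{"travel": [-0.0005,0,0.0025],"rotation": [0,0,0],"gripper": 0}]'

```text
time: 7.25
position: [0.5206, -0.0261, 0.0456]
tool_rot: [[0.398, 0.917, 0.003], [0.917, -0.398, 0.0], [0.002, 0.003, -1.0]]
wrist_force: [2.1, 2.8, 6.4]
width: 0.0
grasp_force: 2.7
```

apply_moves --moves '[{"travel": [-0.0002,0,0.0015],"rotation": [0,0,0],"gripper": 0},{"travel": [-0.0002,0,0.0015],"rotation": [0,0,0],"gripper": 0},{"travel": [0,0,0],"rotation": [0,0,0],"gripper": 0}]'

```text
time: 7.55
position: [0.5192, -0.0265, 0.0416]
tool_rot: [[0.398, 0.917, 0.001], [0.917, -0.398, 0.0], [0.001, 0.001, -1.0]]
wrist_force: [1.2, 2.9, 3.9]
width: -0.0001
grasp_force: 1.9
```

apply_moves --moves '[{"travel": [-0.0002,0,0.001],"rotation": [0,0,0],"gripper": 0},{"travel": [-0.0002,0,0.001],"rotation": [0,0,0],"gripper": 0}]'

```text
time: 7.75
position: [0.519, -0.0269, 0.0396]
tool_rot: [[0.398, 0.917, 0.001], [0.917, -0.398, 0.0], [0.0, 0.001, -1.0]]
wrist_force: [0.9, 2.9, 4.2]
width: -0.0
grasp_force: 2.0
```

apply_moves --moves '[{"travel": [-0.0002,0,0.001],"rotation": [0,0,0],"gripper": 0},{"travel": [-0.0002,0,0.001],"rotation": [0,0,0],"gripper": 0}]'

```text
time: 7.95
position: [0.5184, -0.0274, 0.0372]
tool_rot: [[0.398, 0.917, 0.0], [0.917, -0.398, -0.0], [-0.0, 0.0, -1.0]]
wrist_force: [1.6, 1.6, 4.0]
width: -0.0001
grasp_force: 1.8
```

apply_moves --moves '[{"travel": [0,0,0.001],"rotation": [0,0,0],"gripper": 0},{"travel": [0,0,0.001],"rotation": [0,0,0],"gripper": 0}]'

```text
time: 8.15
position: [0.5183, -0.0275, 0.0351]
tool_rot: [[0.398, 0.917, -0.0], [0.917, -0.398, -0.0], [-0.0, -0.0, -1.0]]
wrist_force: [1.1, 1.1, 3.5]
width: -0.0001
grasp_force: 1.7
```

apply_moves --moves '[{"travel": [0,0,0.001],"rotation": [0,0,0],"gripper": 0},{"travel": [0,0,0.0005],"rotation": [0,0,0],"gripper": 0}]'

```text
time: 8.35
position: [0.5182, -0.0275, 0.0335]
tool_rot: [[0.398, 0.917, -0.001], [0.917, -0.398, -0.0], [-0.0, -0.0, -1.0]]
wrist_force: [0.7, 1.2, 2.9]
width: -0.0001
grasp_force: 1.6
```

apply_moves --moves '[{"travel": [0,0,0.001],"rotation": [0,0,0],"gripper": 0},{"travel": [0,0,0.001],"rotation": [0,0,0],"gripper": 0}]'

```text
time: 8.55
position: [0.5182, -0.0276, 0.0316]
tool_rot: [[0.398, 0.917, -0.0], [0.917, -0.398, -0.0], [-0.0, -0.0, -1.0]]
wrist_force: [-0.4, -0.5, 2.8]
width: 0.0001
grasp_force: 1.6
```

apply_moves --moves '[{"travel": [0,0,0.001],"rotation": [0,0,0],"gripper": 0},{"travel": [0,0,0.0005],"rotation": [0,0,0],"gripper": 0}]'

```text
time: 8.75
position: [0.5182, -0.0276, 0.0301]
tool_rot: [[0.398, 0.917, -0.0], [0.917, -0.398, -0.0], [-0.0, -0.0, -1.0]]
wrist_force: [-1.9, -1.6, 5.3]
width: 0.0001
grasp_force: 2.6
```

Force is beginning to rise, so this may be the sill.

apply_moves --moves '[{"travel": [0,0,0.0007],"rotation": [0,0,0],"gripper": 0},{"travel": [0,0,0],"rotation": [0,0,0],"gripper": 0}]'

```text
time: 8.95
position: [0.5183, -0.0276, 0.0299]
tool_rot: [[0.398, 0.917, -0.0], [0.917, -0.398, -0.0], [-0.001, -0.0, -1.0]]
wrist_force: [-2.5, -1.8, 7.2]
width: -0.0001
grasp_force: 3.7
```

apply_moves --moves '[{"travel": [0,0,0.0006],"rotation": [0,0,0],"gripper": 0},{"travel": [0,0,0],"rotation": [0,0,0],"gripper": 0}]'

```text
time: 9.15
position: [0.5184, -0.0277, 0.0297]
tool_rot: [[0.398, 0.917, -0.0], [0.917, -0.398, -0.0], [-0.0, -0.0, -1.0]]
wrist_force: [-4.7, -2.1, 10.8]
width: 0.0001
grasp_force: 5.6
```

apply_moves --moves '[{"travel": [0,0.003,0.0004],"rotation": [0,0,0],"gripper": 0},{"travel": [0,0.004,0],"rotation": [0,0,0],"gripper": 0},{"travel": [0.0002,0.004,0],"rotation": [0,0,0],"gripper": 0},{"travel": [0.0003,0.004,0],"rotation": [0,0,0],"gripper": 0}]'

```text
time: 9.55
position: [0.5317, -0.0327, 0.0294]
tool_rot: [[0.398, 0.917, -0.002], [0.917, -0.398, 0.0], [-0.001, -0.002, -1.0]]
wrist_force: [-9.3, 0.6, 16.2]
width: -0.0002
grasp_force: 8.5
```

apply_moves --moves '[{"travel": [0.0004,0.004,0],"rotation": [0,0,0],"gripper": 0},{"travel": [0.0005,0.004,0],"rotation": [0,0,0],"gripper": 0}]'

```text
time: 9.75
position: [0.5395, -0.0351, 0.0294]
tool_rot: [[0.398, 0.917, -0.002], [0.917, -0.398, 0.0], [-0.0, -0.002, -1.0]]
wrist_force: [-9.1, 0.5, 16.8]
width: -0.0002
grasp_force: 8.3
```

```bash
python3 - <<'E'
from h import *
a=camera("side")
cv2.imwrite("pics/c3.png",cv2.resize(a["frame"][90:210,260:390,::-1],(650,600),interpolation=cv2.INTER_CUBIC))
E
```

```text
(no output)
```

View pics/c3.png

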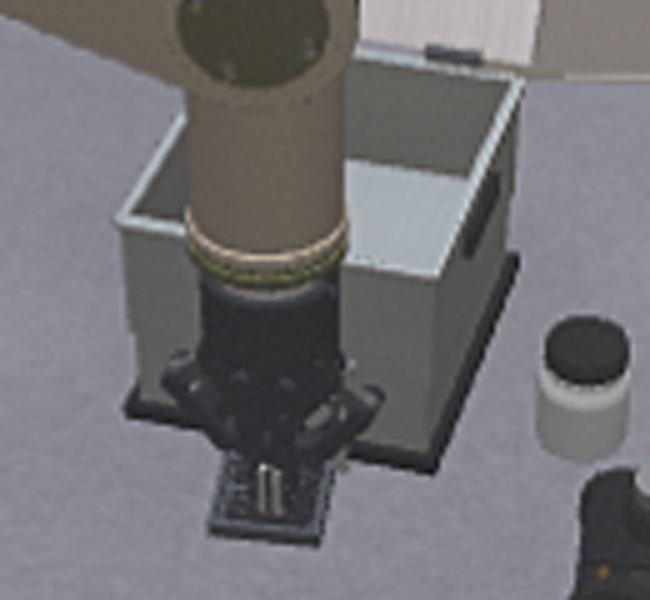

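The lid stands open, with the tread at crop (270,505), i.e. (314,191) in the frame, and the fingers near its middle. I'll project the swing angle to see where it should be.

```bash
python3 - <<'E'
from h import *
a=camera("side")
x=np.array([.399,.917,0]);y=np.array([-.917,.399,0]);P=np.array([.595,.148,0])-.02*x
for s in (0,.07,.13,.225):
    C=P-.170*(x*np.cos(s)+y*np.sin(s))+[0,0,.03]
    d=-(x*np.cos(s)+y*np.sin(s)); e=np.array([-d[1],d[0],0])
    print(s,np.round(C,3),proj(a,[C]+[C+i*.025*d+j*.031*e for i,j in((1,1),(1,-1),(-1,-1),(-1,1))]).round(1).tolist())
print("tcp",proj(a,[observe()["position"]]), observe()["position"], observe()["wrist_force"])
E
```

```text
0 [ 0.519 -0.026  0.03 ] [[307.7, 189.0], [315.2, 196.6], [294.8, 192.6], [300.3, 181.6], [320.3, 185.5]]
0.07 [ 0.53  -0.031  0.03 ] [[311.6, 189.6], [320.0, 196.9], [299.1, 193.8], [303.4, 182.7], [323.8, 185.5]]
0.13 [ 0.54  -0.034  0.03 ] [[315.0, 190.1], [324.2, 196.9], [302.9, 194.7], [306.1, 183.4], [326.9, 185.5]]
0.225 [ 0.556 -0.037  0.03 ] [[320.5, 190.4], [330.7, 196.7], [309.2, 195.9], [310.6, 184.4], [331.6, 185.1]]
tcp [[315.24976651 190.52065431]] [ 0.54048836 -0.03538096  0.02963364] [-4.10797003 -0.65164734 11.85228128]
```

The tread corners match a side swing of about 0.13 rad, so the tread follows the finger. I'll continue to the end stop.

apply_moves --moves '[{"travel": [0.0006,0.004,0],"rotation": [0,0,0],"gripper": 0},{"travel": [0.0007,0.004,0],"rotation": [0,0,0],"gripper": 0},{"travel": [0.0008,0.004,0],"rotation": [0,0,0],"gripper": 0},{"travel": [0.0004,0.002,0],"rotation": [0,0,0],"gripper": 0}]'

```text
time: 10.25
position: [0.5537, -0.0385, 0.0295]
tool_rot: [[0.398, 0.917, -0.001], [0.917, -0.398, 0.0], [-0.0, -0.001, -1.0]]
wrist_force: [-8.9, 0.8, 16.3]
width: 0.0001
grasp_force: 7.9
```

apply_moves --moves '[{"travel": [0,0.001,0],"rotation": [0,0,0],"gripper": 0},{"travel": [0,0,-0.002],"rotation": [0,0,0],"gripper": 0},{"travel": [0,0,-0.002],"rotation": [0,0,0],"gripper": 0},{"travel": [0,0,-0.002],"rotation": [0,0,0],"gripper": 0},{"travel": [0,0,-0.002],"rotation": [0,0,0],"gripper": 0},{"travel": [0,0,-0.002],"rotation": [0,0,0],"gripper": 0}]'

```text
time: 10.85
position: [0.5549, -0.0387, 0.0387]
tool_rot: [[0.398, 0.917, 0.0], [0.917, -0.398, 0.0], [0.0, -0.0, -1.0]]
wrist_force: [0.6, 1.5, 2.5]
width: 0.0004
grasp_force: 1.3
```

apply_moves --moves '[{"travel": [0,0,-0.002],"rotation": [0,0,0],"gripper": 0},{"travel": [0,0,-0.002],"rotation": [0,0,0],"gripper": 0},{"travel": [0,0,-0.002],"rotation": [0,0,0],"gripper": 0}]'

```text
time: 11.15
position: [0.5546, -0.0391, 0.0444]
tool_rot: [[0.398, 0.917, -0.001], [0.917, -0.398, -0.0], [-0.0, -0.0, -1.0]]
wrist_force: [-0.2, -0.5, -0.9]
width: 0.0
grasp_force: 0.0
```

apply_moves --moves '[{"travel": [0,0,-0.02],"rotation": [0,0,0],"gripper": 0},{"travel": [0,0,-0.035],"rotation": [0,0,0],"gripper": 0},{"travel": [0,0,-0.035],"rotation": [0,0,0],"gripper": 0},{"travel": [0,0,-0.035],"rotation": [0,0,0],"gripper": 0},{"travel": [0,0,-0.02],"rotation": [0,0,0],"gripper": 0},{"travel": [-0.02,0.01,-0.01],"rotation": [0,0,0],"gripper": 0.085},{"travel": [-0.04,0.02,0],"rotation": [0,0,0],"gripper": 0.085},{"travel": [-0.04,0.02,0],"rotation": [0,0,0],"gripper": 0.085},{"travel": [-0.04,0.02,0],"rotation": [0,0,0],"gripper": 0.085},{"travel": [-0.04,0.02,0],"rotation": [0,0,0],"gripper": 0.085},{"travel": [-0.04,0.02,0],"rotation": [0,0,0],"gripper": 0.085},{"travel": [-0.04,0.02,0],"rotation": [0,0,0],"gripper": 0.085}]'

```text
time: 12.35
position: [0.5702, -0.3311, 0.1994]
tool_rot: [[0.398, 0.917, -0.0], [0.917, -0.398, 0.0], [-0.0, -0.0, -1.0]]
wrist_force: [1.7, 0.8, 0.2]
width: 0.0847
grasp_force: 0.0
```

apply_moves --moves '[{"travel": [-0.01,0.007,0],"rotation": [0,0,8],"gripper": 0.085},{"travel": [0,0,0],"rotation": [0,0,8],"gripper": 0.085},{"travel": [0,0,0],"rotation": [0,0,8],"gripper": 0.085},{"travel": [0,0,0],"rotation": [0,0,8],"gripper": 0.085},{"travel": [0,0,0.02],"rotation": [0,0,8],"gripper": 0.085},{"travel": [0,0,0.03],"rotation": [0,0,8],"gripper": 0.085},{"travel": [0,0,0.03],"rotation": [0,0,0],"gripper": 0.085},{"travel": [0,0,0.02],"rotation": [0,0,0],"gripper": 0.085},{"travel": [0,0,0],"rotation": [0,0,0],"gripper": 0.085}]'

```text
time: 13.25
position: [0.5703, -0.3395, 0.0948]
tool_rot: [[0.948, 0.318, -0.006], [0.318, -0.948, 0.004], [-0.005, -0.006, -1.0]]
wrist_force: [0.2, 0.1, -0.6]
width: 0.0852
grasp_force: 0.0
```

```bash
python3 - <<'E'
from h import *
a=camera("side");b=camera("top")
cv2.imwrite("pics/c4.png",np.hstack([cv2.resize(a["frame"][200:300,280:400,::-1],(390,325)),cv2.resize(a["frame"][60:200,240:400,::-1],(371,325))]))
print([(m["centre"].round(3) if hasattr(m["centre"],"round") else m["centre"],m["confidence"]) for c in("side","top") for m in mark_of(c,"pack")])
E
```

```text
[([0.6113, -0.6068, 0.0], 0.79), ([0.3114, -0.2954, 0.0016], 0.71), ([0.6329, -0.4744, 0.0025], 0.68), ([0.5755, -0.339, 0.0017], 0.58), ([0.6125, -0.6065, -0.0018], 0.9), ([0.3096, -0.299, 0.003], 0.68), ([0.5742, -0.3401, 0.0028], 0.65), ([0.3578, -0.1056, -0.0015], 0.65)]
```

View pics/c4.png

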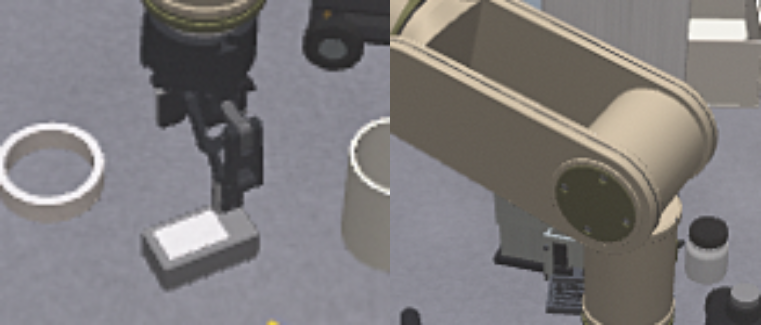

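The open fingers straddle the pack (crop 200,240), and the pedal is still down and hooked. I'll descend and grip.

apply_moves --moves '[{"travel": [0.003,0,0.02],"rotation": [0,0,0],"gripper": 0.085},{"travel": [0,0,0.025],"rotation": [0,0,0],"gripper": 0.085},{"travel": [0,0,0.02],"rotation": [0,0,0],"gripper": 0.085},{"travel": [0,0,0.015],"rotation": [0,0,0],"gripper": 0.085},{"travel": [0,0,0.008],"rotation": [0,0,0],"gripper": 0.085},{"travel": [0,0,0],"rotation": [0,0,0],"gripper": 0.03},{"travel": [0,0,0],"rotation": [0,0,0],"gripper": 0.03},{"travel": [0,0,0],"rotation": [0,0,0],"gripper": 0.03},{"travel": [0,0,0],"rotation": [0,0,0],"gripper": 0.03},{"travel": [0,0,0],"rotation": [0,0,0],"gripper": 0.03}]' --force 40

```text
time: 14.45
position: [0.5769, -0.3409, 0.0134]
tool_rot: [[0.948, 0.318, 0.002], [0.318, -0.948, -0.002], [0.002, 0.002, -1.0]]
wrist_force: [-0.1, -0.6, 6.4]
width: 0.0429
grasp_force: 43.0
```

apply_moves --moves '[{"travel": [0,0,-0.01],"rotation": [0,0,0],"gripper": 0.03},{"travel": [0,0,-0.03],"rotation": [0,0,0],"gripper": 0.03},{"travel": [0,0,-0.04],"rotation": [0,0,0],"gripper": 0.03},{"travel": [0,0,-0.04],"rotation": [0,0,0],"gripper": 0.03},{"travel": [0,0,-0.04],"rotation": [0,0,0],"gripper": 0.03},{"travel": [0,0,-0.04],"rotation": [0,0,0],"gripper": 0.03},{"travel": [0.01,-0.025,-0.02],"rotation": [0,0,0],"gripper": 0.03},{"travel": [0.014,-0.038,0],"rotation": [0,0,0],"gripper": 0.03},{"travel": [0.014,-0.038,0],"rotation": [0,0,0],"gripper": 0.03},{"travel": [0.014,-0.038,0],"rotation": [0,0,0],"gripper": 0.03},{"travel": [0.014,-0.038,0],"rotation": [0,0,0],"gripper": 0.03},{"travel": [0.014,-0.038,0],"rotation": [0,0,0],"gripper": 0.03}]'

```text
time: 15.65
position: [0.5827, -0.1093, 0.2317]
tool_rot: [[0.948, 0.318, -0.0], [0.318, -0.948, 0.0], [-0.0, -0.0, -1.0]]
wrist_force: [0.6, 0.9, -1.7]
width: 0.0428
grasp_force: 42.1
```

apply_moves --moves '[{"travel": [0.014,-0.038,0],"rotation": [0,0,0],"gripper": 0.03},{"travel": [0.014,-0.038,0],"rotation": [0,0,0],"gripper": 0.03},{"travel": [0.014,-0.038,0],"rotation": [0,0,0],"gripper": 0.03},{"travel": [0.014,-0.038,0],"rotation": [0,0,0],"gripper": 0.03},{"travel": [0.014,-0.038,0],"rotation": [0,0,0],"gripper": 0.03},{"travel": [0.014,-0.038,0],"rotation": [0,0,0],"gripper": 0.03},{"travel": [0,0,0],"rotation": [0,0,0],"gripper": 0.03}]'

```text
time: 16.35
position: [0.5896, 0.137, 0.2316]
tool_rot: [[0.947, 0.323, -0.001], [0.323, -0.947, 0.002], [-0.0, -0.002, -1.0]]
wrist_force: [-0.9, -0.8, -2.2]
width: 0.0425
grasp_force: 42.2
```

```bash
python3 - <<'E'
from h import *
a=camera("side");b=camera("top")
cv2.imwrite("pics/c5.png",np.hstack([cv2.resize(a["frame"][60:200,240:400,::-1],(371,325)),cv2.resize(b["frame"][110:250,160:320,::-1],(371,325))]))
E
```

```text
(no output)
```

View pics/c5.png

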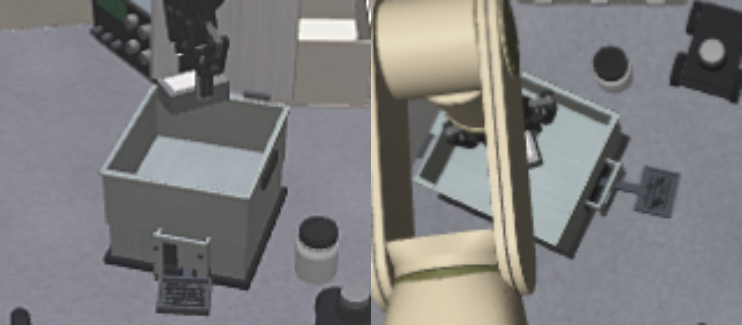

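The pack is held over the open bin (crop side 200,92), with the tread hooked to the right at crop (185,295). I'll lower it.

apply_moves --moves '[{"travel": [0,0,0.02],"rotation": [0,0,0],"gripper": 0.03},{"travel": [0,0,0.03],"rotation": [0,0,0],"gripper": 0.03},{"travel": [0,0,0.03],"rotation": [0,0,0],"gripper": 0.03},{"travel": [0,0,0.025],"rotation": [0,0,0],"gripper": 0.03},{"travel": [0,0,0.02],"rotation": [0,0,0],"gripper": 0.03},{"travel": [0,0,0.01],"rotation": [0,0,0],"gripper": 0.03},{"travel": [0,0,0.006],"rotation": [0,0,0],"gripper": 0.03},{"travel": [0,0,0],"rotation": [0,0,0],"gripper": 0.03}]'

```text
time: 17.25
position: [0.5904, 0.1313, 0.0904]
tool_rot: [[0.948, 0.317, -0.001], [0.317, -0.948, -0.0], [-0.001, 0.0, -1.0]]
wrist_force: [0.3, 0.3, -1.8]
width: 0.0433
grasp_force: 42.1
```

apply_moves --moves '[{"travel": [0,0,0.003],"rotation": [0,0,0],"gripper": 0.03},{"travel": [0,0,0.002],"rotation": [0,0,0],"gripper": 0.03},{"travel": [0,0,0],"rotation": [0,0,0],"gripper": 0.085},{"travel": [0,0,0],"rotation": [0,0,0],"gripper": 0.085},{"travel": [0,0,0],"rotation": [0,0,0],"gripper": 0.085},{"travel": [0,0,0],"rotation": [0,0,0],"gripper": 0.085},{"travel": [0,0,-0.02],"rotation": [0,0,0],"gripper": 0.085},{"travel": [0,0,-0.03],"rotation": [0,0,0],"gripper": 0.085},{"travel": [0,0,-0.04],"rotation": [0,0,0],"gripper": 0.085},{"travel": [0,0,-0.04],"rotation": [0,0,0],"gripper": 0.085},{"travel": [0,0,-0.02],"rotation": [0,0,0],"gripper": 0.085}]'

```text
time: 18.35
position: [0.5921, 0.1322, 0.2406]
tool_rot: [[0.948, 0.318, 0.006], [0.318, -0.948, 0.001], [0.006, 0.001, -1.0]]
wrist_force: [0.4, 0.5, 1.0]
width: 0.085
grasp_force: 0.0
```

```bash
python3 - <<'E'
from h import *
s=observe(); R=s["tool_rot"]; p=s["position"]; print(p)
T=np.array([.5545,-.0391,.2]); print((R.T@(T-p)).round(3))
a=camera("side"); print([(np.round(m["centre"],3),round(m["confidence"],2)) for c in ("side","top") if camera(c) is not None for n in ("pack","pedal") for m in mark_of(c,n)])
E
```

```text
[0.59211703 0.13220926 0.24061294]
[-0.09  0.15  0.04]
[(array([ 0.63 , -0.468,  0.003]), 0.8), (array([ 0.31 , -0.298,  0.001]), 0.78), (array([0.59 , 0.132, 0.07 ]), 0.71), (array([ 0.612, -0.604,  0.001]), 0.63), (array([ 0.551, -0.03 ,  0.038]), 0.75), (array([ 0.313, -0.295,  0.002]), 0.84), (array([ 0.61 , -0.602,  0.002]), 0.68), (array([ 0.627, -0.463, -0.   ]), 0.59), (array([0.588, 0.129, 0.072]), 0.57), (array([ 0.552, -0.033,  0.04 ]), 0.8)]
```

apply_moves --moves '[{"travel": [-0.01,0.018,0],"rotation": [0,0,0],"gripper": 0},{"travel": [-0.02,0.033,0],"rotation": [0,0,0],"gripper": 0},{"travel": [-0.02,0.033,0],"rotation": [0,0,0],"gripper": 0},{"travel": [-0.02,0.033,0],"rotation": [0,0,0],"gripper": 0},{"travel": [-0.02,0.033,0],"rotation": [0,0,-8],"gripper": 0},{"travel": [0,0,0],"rotation": [0,0,-8],"gripper": 0},{"travel": [0,0,0],"rotation": [0,0,-8],"gripper": 0},{"travel": [0,0,0],"rotation": [0,0,-8],"gripper": 0},{"travel": [0,0,0],"rotation": [0,0,-8],"gripper": 0},{"travel": [0,0,0],"rotation": [0,0,-8],"gripper": 0},{"travel": [0,0,0],"rotation": [0,0,0],"gripper": 0}]' --force 20

```text
time: 19.8
position: [0.5521, -0.0388, 0.234]
tool_rot: [[0.396, 0.918, -0.003], [0.918, -0.396, 0.0], [-0.001, -0.003, -1.0]]
wrist_force: [-0.8, 0.1, -0.0]
width: -0.0001
grasp_force: 0.0
```

apply_moves --moves '[{"travel": [0.001,0.002,0.02],"rotation": [0,0,0],"gripper": 0},{"travel": [0,0,0.04],"rotation": [0,0,0],"gripper": 0},{"travel": [0,0,0.04],"rotation": [0,0,0],"gripper": 0},{"travel": [0,0,0.04],"rotation": [0,0,0],"gripper": 0},{"travel": [0,0,0.025],"rotation": [0,0,0],"gripper": 0},{"travel": [0,0,0.01],"rotation": [0,0,0],"gripper": 0},{"travel": [0,0,0.006],"rotation": [0,0,0],"gripper": 0},{"travel": [0,0,0.003],"rotation": [0,0,0],"gripper": 0},{"travel": [0,0,0],"rotation": [0,0,0],"gripper": 0}]'

```text
time: 20.7
position: [0.556, -0.0389, 0.0527]
tool_rot: [[0.399, 0.917, 0.002], [0.917, -0.399, -0.0], [0.0, 0.002, -1.0]]
wrist_force: [0.2, 0.0, -0.5]
width: 0.0
grasp_force: 0.0
```

apply_moves --moves '[{"travel": [0,0,0.002],"rotation": [0,0,0],"gripper": 0},{"travel": [0,0,0.002],"rotation": [0,0,0],"gripper": 0},{"travel": [0,0,0.002],"rotation": [0,0,0],"gripper": 0},{"travel": [0,0,0.002],"rotation": [0,0,0],"gripper": 0},{"travel": [0,0,0.002],"rotation": [0,0,0],"gripper": 0},{"travel": [0,0,0],"rotation": [0,0,0],"gripper": 0}]'

```text
time: 21.3
position: [0.5548, -0.0387, 0.0411]
tool_rot: [[0.398, 0.917, -0.001], [0.917, -0.398, 0.0], [-0.0, -0.001, -1.0]]
wrist_force: [-0.3, 0.2, -1.3]
width: 0.0001
grasp_force: 0.0
```

apply_moves --moves '[{"travel": [0,0,0.002],"rotation": [0,0,0],"gripper": 0},{"travel": [0,0,0.002],"rotation": [0,0,0],"gripper": 0},{"travel": [0,0,0.002],"rotation": [0,0,0],"gripper": 0},{"travel": [0,0,0.002],"rotation": [0,0,0],"gripper": 0},{"travel": [0,0,0.002],"rotation": [0,0,0],"gripper": 0},{"travel": [0,0,0],"rotation": [0,0,0],"gripper": 0}]'

```text
time: 21.9
position: [0.5547, -0.0387, 0.031]
tool_rot: [[0.398, 0.917, -0.001], [0.917, -0.398, 0.0], [-0.0, -0.001, -1.0]]
wrist_force: [-0.6, -2.5, 3.1]
width: -0.0
grasp_force: 1.5
```

apply_moves --moves '[{"travel": [0,0,0.001],"rotation": [0,0,0],"gripper": 0},{"travel": [0,0,0.0005],"rotation": [0,0,0],"gripper": 0},{"travel": [0,0,0],"rotation": [0,0,0],"gripper": 0}]'

```text
time: 22.2
position: [0.5549, -0.0388, 0.0301]
tool_rot: [[0.398, 0.917, -0.0], [0.917, -0.398, -0.0], [-0.0, -0.0, -1.0]]
wrist_force: [-1.1, -2.7, 4.1]
width: 0.0005
grasp_force: 2.3
```

apply_moves --moves '[{"travel": [0,0,0.0008],"rotation": [0,0,0],"gripper": 0},{"travel": [0,0,0.0006],"rotation": [0,0,0],"gripper": 0},{"travel": [0,0,0],"rotation": [0,0,0],"gripper": 0}]'

```text
time: 22.5
position: [0.5552, -0.0389, 0.0296]
tool_rot: [[0.398, 0.917, -0.0], [0.917, -0.398, -0.0], [-0.0, 0.0, -1.0]]
wrist_force: [-7.1, -3.4, 12.1]
width: -0.0002
grasp_force: 6.4
```

apply_moves --moves '[{"travel": [-0.0007,-0.003,0.0004],"rotation": [0,0,0],"gripper": 0},{"travel": [-0.0008,-0.004,0],"rotation": [0,0,0],"gripper": 0},{"travel": [-0.0007,-0.004,0],"rotation": [0,0,0],"gripper": 0},{"travel": [-0.0006,-0.004,0],"rotation": [0,0,0],"gripper": 0}]'

```text
time: 22.9
position: [0.5422, -0.0359, 0.0299]
tool_rot: [[0.398, 0.917, 0.004], [0.917, -0.398, -0.001], [0.001, 0.004, -1.0]]
wrist_force: [2.7, -4.7, 7.3]
width: 0.0002
grasp_force: 3.9
```

apply_moves --moves '[{"travel": [-0.0005,-0.004,0],"rotation": [0,0,0],"gripper": 0},{"travel": [-0.0004,-0.004,0],"rotation": [0,0,0],"gripper": 0},{"travel": [-0.0003,-0.004,0],"rotation": [0,0,0],"gripper": 0},{"travel": [-0.0002,-0.004,0],"rotation": [0,0,0],"gripper": 0}]'

```text
time: 23.3
position: [0.5269, -0.0309, 0.0299]
tool_rot: [[0.398, 0.917, 0.004], [0.917, -0.398, -0.001], [0.001, 0.004, -1.0]]
wrist_force: [1.5, -5.1, 6.7]
width: 0.0004
grasp_force: 4.1
```

apply_moves --moves '[{"travel": [-0.0001,-0.004,0],"rotation": [0,0,0],"gripper": 0},{"travel": [0,-0.003,0],"rotation": [0,0,0],"gripper": 0},{"travel": [0,0,0],"rotation": [0,0,0],"gripper": 0}]'

```text
time: 23.6
position: [0.5201, -0.0282, 0.0298]
tool_rot: [[0.398, 0.917, 0.004], [0.917, -0.398, -0.001], [0.0, 0.004, -1.0]]
wrist_force: [-0.8, -3.6, 8.8]
width: -0.0001
grasp_force: 4.8
```

```bash
python3 - <<'E'
from h import *
a=camera("side")
cv2.imwrite("pics/c6.png",cv2.resize(a["frame"][90:210,260:390,::-1],(650,600),interpolation=cv2.INTER_CUBIC))
print(observe()["position"],observe()["wrist_force"],[(np.round(m["centre"],3),round(m["confidence"],2)) for m in mark_of("side","pedal")])
E
```

```text
[ 0.52011107 -0.02813852  0.02978443] [-0.48078123 -4.97741259  9.46862863] [(array([ 0.515, -0.022,  0.03 ]), 0.71)]
```

View pics/c6.png

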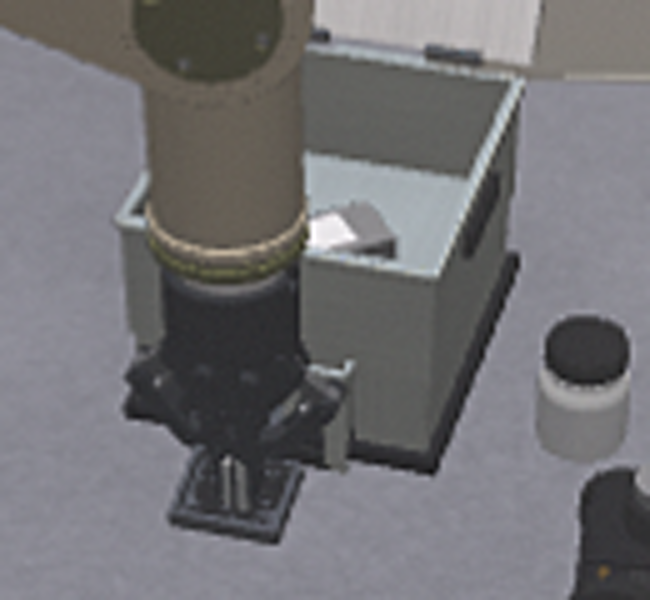

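The tread is back at the left (crop 235,505, side about 0) and the pack lies on the bin floor at crop (350,230). Now I'll ease it up.

apply_moves --moves '[{"travel": [0,-0.0015,0],"rotation": [0,0,0],"gripper": 0},{"travel": [0,0,-0.002],"rotation": [0,0,0],"gripper": 0},{"travel": [0,0,-0.002],"rotation": [0,0,0],"gripper": 0},{"travel": [0.0002,0,-0.002],"rotation": [0,0,0],"gripper": 0},{"travel": [0.0002,0,-0.002],"rotation": [0,0,0],"gripper": 0},{"travel": [0.0002,0,-0.002],"rotation": [0,0,0],"gripper": 0},{"travel": [0.0002,0,-0.002],"rotation": [0,0,0],"gripper": 0},{"travel": [0.0003,0,-0.002],"rotation": [0,0,0],"gripper": 0}]'

```text
time: 24.5
position: [0.5175, -0.0259, 0.0425]
tool_rot: [[0.398, 0.917, -0.0], [0.917, -0.398, 0.0], [-0.0, -0.0, -1.0]]
wrist_force: [-1.0, 0.1, 4.3]
width: 0.0001
grasp_force: 1.8
```

apply_moves --moves '[{"travel": [0.0003,0,-0.002],"rotation": [0,0,0],"gripper": 0},{"travel": [0.0003,0,-0.002],"rotation": [0,0,0],"gripper": 0},{"travel": [0.0003,0,-0.002],"rotation": [0,0,0],"gripper": 0},{"travel": [0.0003,0,-0.002],"rotation": [0,0,0],"gripper": 0}]'

```text
time: 24.9
position: [0.5182, -0.0249, 0.0506]
tool_rot: [[0.398, 0.917, 0.0], [0.917, -0.398, -0.0], [-0.0, 0.0, -1.0]]
wrist_force: [-1.1, -0.9, 5.0]
width: 0.0003
grasp_force: 2.7
```

apply_moves --moves '[{"travel": [0.0003,0,-0.002],"rotation": [0,0,0],"gripper": 0},{"travel": [0.0003,0,-0.002],"rotation": [0,0,0],"gripper": 0},{"travel": [0.0003,0,-0.002],"rotation": [0,0,0],"gripper": 0},{"travel": [0.0004,0,-0.002],"rotation": [0,0,0],"gripper": 0},{"travel": [0.0004,0,-0.002],"rotation": [0,0,0],"gripper": 0},{"travel": [0.0004,0,-0.002],"rotation": [0,0,0],"gripper": 0},{"travel": [0.0004,0,-0.002],"rotation": [0,0,0],"gripper": 0},{"travel": [0.0004,0,-0.002],"rotation": [0,0,0],"gripper": 0},{"travel": [0.0005,0,-0.002],"rotation": [0,0,0],"gripper": 0}]'

```text
time: 25.8
position: [0.5201, -0.0216, 0.0691]
tool_rot: [[0.398, 0.917, 0.001], [0.917, -0.398, 0.0], [0.001, 0.001, -1.0]]
wrist_force: [0.3, 0.2, 8.0]
width: 0.0002
grasp_force: 3.6
```

apply_moves --moves '[{"travel": [0.0005,0,-0.002],"rotation": [0,0,0],"gripper": 0},{"travel": [0.0005,0,-0.002],"rotation": [0,0,0],"gripper": 0},{"travel": [0.0005,0,-0.002],"rotation": [0,0,0],"gripper": 0},{"travel": [0.0005,0,-0.002],"rotation": [0,0,0],"gripper": 0},{"travel": [0.0005,0,-0.002],"rotation": [0,0,0],"gripper": 0},{"travel": [0.0005,0,-0.002],"rotation": [0,0,0],"gripper": 0}]'

```text
time: 26.4
position: [0.5216, -0.0184, 0.0813]
tool_rot: [[0.398, 0.917, 0.002], [0.917, -0.398, 0.001], [0.002, 0.002, -1.0]]
wrist_force: [0.6, 2.8, 7.6]
width: -0.0001
grasp_force: 3.5
```

apply_moves --moves '[{"travel": [0.0005,0,-0.002],"rotation": [0,0,0],"gripper": 0},{"travel": [0.0005,0,-0.0015],"rotation": [0,0,0],"gripper": 0},{"travel": [0.0005,0,-0.0015],"rotation": [0,0,0],"gripper": 0},{"travel": [0.0,0,-0.0015],"rotation": [0,0,0],"gripper": 0}]'

```text
time: 26.8
position: [0.5208, -0.0174, 0.0864]
tool_rot: [[0.398, 0.917, -0.001], [0.917, -0.398, 0.0], [-0.0, -0.001, -1.0]]
wrist_force: [-0.0, 0.1, 0.8]
width: 0.0
grasp_force: 0.0
```

apply_moves --moves '[{"travel": [0,0,-0.0015],"rotation": [0,0,0],"gripper": 0},{"travel": [0,0,-0.0015],"rotation": [0,0,0],"gripper": 0},{"travel": [0,0,-0.0015],"rotation": [0,0,0],"gripper": 0}]'

```text
time: 27.1
position: [0.5209, -0.0177, 0.0911]
tool_rot: [[0.398, 0.917, -0.001], [0.917, -0.398, 0.0], [-0.0, -0.001, -1.0]]
wrist_force: [-1.0, -0.0, -0.6]
width: 0.0004
grasp_force: 0.0
```

Pedal fully up and the finger is free. I'll back off and check.

apply_moves --moves '[{"travel": [0,0,-0.01],"rotation": [0,0,0],"gripper": 0},{"travel": [0,0,-0.03],"rotation": [0,0,0],"gripper": 0},{"travel": [0,0,-0.04],"rotation": [0,0,0],"gripper": 0},{"travel": [0,0,-0.04],"rotation": [0,0,0],"gripper": 0},{"travel": [-0.04,0,0],"rotation": [0,0,0],"gripper": 0},{"travel": [-0.04,0,0],"rotation": [0,0,0],"gripper": 0},{"travel": [-0.04,0,0],"rotation": [0,0,0],"gripper": 0},{"travel": [-0.03,0,0],"rotation": [0,0,0],"gripper": 0},{"travel": [0,0,0],"rotation": [0,0,0],"gripper": 0},{"travel": [0,0,0],"rotation": [0,0,0],"gripper": 0}]'

```text
time: 28.1
position: [0.4615, -0.1557, 0.212]
tool_rot: [[0.4, 0.917, 0.001], [0.917, -0.4, -0.0], [0.0, 0.001, -1.0]]
wrist_force: [0.2, 0.6, -0.3]
width: -0.0
grasp_force: 0.0
```

```bash
python3 - <<'E'
from h import *
a=camera("side");b=camera("top")
cv2.imwrite("pics/c7.png",np.hstack([cv2.resize(a["frame"][60:200,240:400,::-1],(371,325)),cv2.resize(b["frame"][110:250,160:320,::-1],(371,325))]))
print([(n,np.round(m["centre"],3),round(m["confidence"],2)) for c in ("side","top") for n in ("lid","pedal") for m in mark_of(c,n)[:1]])
E
```

```text
[('lid', array([0.637, 0.252, 0.151]), 0.89), ('pedal', array([ 0.518, -0.013,  0.082]), 0.69), ('lid', array([0.635, 0.259, 0.155]), 0.57), ('pedal', array([ 0.521, -0.012,  0.083]), 0.9)]
```

View pics/c7.png

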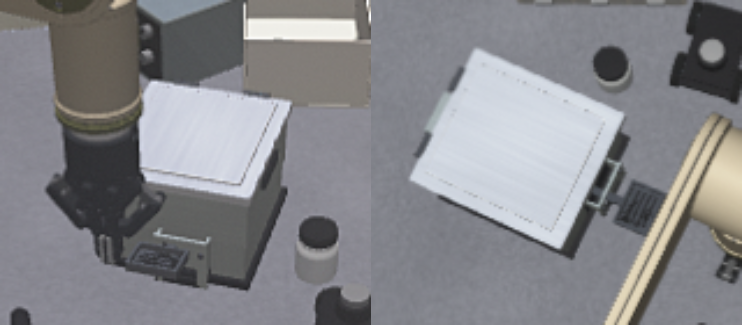

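The lid is shut (crop side 200,135) and the pedal is up and to the left at crop (155,258). The arm is clear.

```bash
python3 -c "
from plant import *
print(close_job())"
```

```text
the job is handed in; nothing more can be done
None
```

The grey pack lies on the bin floor, the pedal is unhooked and fully back up, the lid is shut, and the job was handed in at about 28 s; the judge returned no verdict.

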